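Pull the filled specimen canister from the sloping rack and weigh it

ROBOT

A 6-joint arm with a two-finger parallel gripper is mounted at the origin on the work surface. World frame = base frame: x ahead of the robot, y to its left, z up, the work surface at z = 0. Lengths are in m, angles in degrees, forces in N, time in s.
With the tool pointing down it reaches from about 0.4 to 0.825 m from the base axis. Payload 7 kg.
Tool frame: the origin (TCP) lies at the very end of the fingers, on their centre line; the grasp point (between the pads) lies 19 mm behind it; z points along the fingers, y is the direction in which the jaws open and shut (so a half turn about z gives the same grasp; the last joint's range is limited). The gripper opens to 88 mm and grips with 3 to 60 N. Pads are 19 mm wide; open, the fingers measure 130 mm over their backs; the gripper's body (78 mm by 193 mm) begins 47 mm behind the grasp point.
Start: joints at [90.82, 20.546, 0.682, 0, -70.136, -16.507], TCP at [0.183, 0.65, 0.227] pointing down, gripper open.
Joint ranges: [-176.03, 176.03], [-82.01, 121.73], [-58.28, 71.71], [-173.87, 95.51], [-174.79, -0.11], [-173.66, 173.66]. Speed limits (degrees/s): [136.94, 136.94, 172.46, 180, 180, 180].

INTERFACE

Orientations are given as [roll, pitch, yaw] about the fixed x, y, z axes, in that order (R = Rz(yaw) Ry(pitch) Rx(roll)).
In Python, from plant import telemetry, snapshot, calibration, workorder gives the robot as it stands. The module is installed in compiled form; this text tells all that it offers.
- The arm moves only by the tool step_arm, never from a script. Its argument "plan" is text: rows parted by semicolons, each of 7 numbers parted by spaces: the finger opening in cm, from 0 to 8.76, then the shift along the tool's x, y, z in cm, then the turn, a rotation vector about the tool's x, y, z in degrees. A call has 1 to 12 rows; each row shifts and turns the commanded pose from where the row before left it, along the tool's axes as they then stand; what a row does not reach is not made up. A row lasts 1/12 s, in which the tool goes at most 41.7 mm and 7.16 degrees, less where a joint would pass 70% of its speed; a pose out of reach is approached as far as the arm can. A call with a gripper value outside its range is refused whole. The fingers move at their own pace and stop on an object; the grip force is fixed at half the most. Time passes only in rows, so rows that do not move let the fingers close. It gives the time, the measured TCP pose, the force and the opening at its end, in the units of the state.
- telemetry.get_obs(): the state, without advancing time (a new reading comes with each control period).
- snapshot(name): name is "scene" or "top" or "wrist"; returns the picture (400x640x3 uint8, blue, green, red); there is no depth.
- calibration(name): a dict with "K" (3x3 intrinsics, pixels), "camera_from_world" (4x4, takes a point from world to camera coordinates). Camera axes: x right, y up, looking along -z (the intrinsics and any distortion apply to the point x, -y, -z); pixel columns grow to the right and rows downward; lengths in m; the calibration is good to about 2 mm. A picture is of the moment at which its call begins: read the wrist's pose just before it. calibration takes no time and is no camera call; for the wrist camera it gives the pose at the moment of the call.
- workorder.close_job(): hands the job in, once; it reports no verdict.
The state is a dict: "clock": time; "joint_pos": joint angles; "qvel": joint speeds; "tau": joint torques, N m; "tool_pos": TCP position; "orientation": TCP orientation; "force": force on the tool from outside, world axes, zero at the start; "moment": the same for the moment, N m; "opening": finger opening in m.
Only numpy, scipy, OpenCV 4.12 (cv2) and the standard library are available. Lean on these libraries where they do the work, as an engineer would, in place of code of your own. Each camera call takes 0.05 s, during which the arm holds its last target.

TASK

One of the three identical closed canisters in the sloping rack is filled and clearly heavier; the other two are empty. Heft them to find it, pull the filled one out and stand it upright in the middle of the balance pan, set down gently, with the two empty ones left fully home in the rack. Leave the other things on the bench where they are.

Things in the scene. Friction and masses are not known exactly. Their poses are not given: they have to be found in the camera images.
- rack: fixed aluminium sloping rack on a 150 x 290 x 10 mm base plate; origin centre of its underside, z up, y along the row. Three square sleeves 100 mm apart along y, 48 x 48 mm inside (4 mm play all round), 4 mm walls, 70 mm deep, leaning 0.35 rad towards -x: axis from floor to mouth (-0.343, 0, 0.939) in the rack's frame. 110 mm of each canister stands out; it rests on the sleeve's -x wall
- seat_a (a point): point at the centre of the floor of the rack's sleeve a (rack frame x 15, y 100, z 30 mm); axes as the rack's
- seat_b (a point): point at the centre of the floor of the rack's sleeve b (rack frame x 15, y 0, z 30 mm); axes as the rack's
- seat_c (a point): point at the centre of the floor of the rack's sleeve c (rack frame x 15, y -100, z 30 mm); axes as the rack's
- can_a_center (a point): closed square white canister, 40 x 40 x 180 mm tall, the top 22 mm of it a narrower grey cap, 34 x 34 mm; point at its middle, 90 mm above its flat foot; z from foot to cap, x and y square to its faces. Starts in sleeve a. Empty 0.15 to 0.20 kg, filled 0.47 to 0.65 kg; all look alike, any may be the filled one. The contents are loose inside, at the foot end
- can_b_center (a point): closed square white canister, 40 x 40 x 180 mm tall, the top 22 mm of it a narrower grey cap, 34 x 34 mm; point at its middle, 90 mm above its flat foot; z from foot to cap, x and y square to its faces. Starts in sleeve b. Empty 0.15 to 0.20 kg, filled 0.47 to 0.65 kg; all look alike, any may be the filled one. The contents are loose inside, at the foot end
- can_c_center (a point): closed square white canister, 40 x 40 x 180 mm tall, the top 22 mm of it a narrower grey cap, 34 x 34 mm; point at its middle, 90 mm above its flat foot; z from foot to cap, x and y square to its faces. Starts in sleeve c. Empty 0.15 to 0.20 kg, filled 0.47 to 0.65 kg; all look alike, any may be the filled one. The contents are loose inside, at the foot end
- balance: fixed low cream bench balance, 200 (x) x 190 (y) x 49 mm high; origin at the centre of its underside, z up, its black display strip on the -x side. The round steel pan is on its top, 22 mm towards +x from the centre
- pan_top (a point): centre of the top face of the balance's round flat pan, 124 mm across, about 67 mm above the bench with the pan up; it sinks with the pan
- pan (a joint): how far the spring-borne pan has sunk, m: 0 = up, 0.008 = down on its stop. It starts to sink at a load of 3 N and is fully down at 4 N: an empty canister does not move it, the filled one takes it down to the stop
- dropper: bystander: white dropper bottle, 40 mm across, 85 mm tall; origin under its centre
- jar: bystander: brown glass jar, 48 mm across, 75 mm tall; origin under its centre
- carton: bystander: plain white carton, 60 x 150 x 120 mm tall; origin under its centre
- dishes: bystander: stack of clear dishes, 90 mm across, 44 mm tall; origin under its centre
- beaker: bystander: glass beaker, 70 mm across, 90 mm tall; origin under its centre
- reagent: bystander: white reagent bottle, 64 mm across, 140 mm tall; origin under its centre
Not all that is in view belongs to the job. Leave any green look-alike of the part that bears can_c_center alone.

How it is judged (in metres and radians):
At the end, for the whole second after the job is handed in: The filled canister stands alone on the pan: upright within 0.08 rad, its centre within 30 mm of the pan's centre, the pan sunk by more than 6 mm; the other two canisters are down in sleeves of the rack (middle within about 15 mm of its home height, leaning with the sleeves); all canisters at rest (value of joint pan above 0.006 m and ((horizontal distance between can_a_center and pan_top below 0.03 m and angle between can_a_center's own z axis and vertical below 0.08 rad and z of can_a_center in the frame of pan_top between 0.08 and 0.1 m and x of can_b_center in the frame of rack between -0.045 and 0.005 m and y of can_b_center in the frame of rack between -0.13 and 0.13 m and z of can_b_center in the frame of rack between 0.1 and 0.13 m and angle between can_b_center's own z axis and vertical between 0.2 and 0.5 rad and x of can_c_center in the frame of rack between -0.045 and 0.005 m and y of can_c_center in the frame of rack between -0.13 and 0.13 m and z of can_c_center in the frame of rack between 0.1 and 0.13 m and angle between can_c_center's own z axis and vertical between 0.2 and 0.5 rad) or (horizontal distance between can_b_center and pan_top below 0.03 m and angle between can_b_center's own z axis and vertical below 0.08 rad and z of can_b_center in the frame of pan_top between 0.08 and 0.1 m and x of can_a_center in the frame of rack between -0.045 and 0.005 m and y of can_a_center in the frame of rack between -0.13 and 0.13 m and z of can_a_center in the frame of rack between 0.1 and 0.13 m and angle between can_a_center's own z axis and vertical between 0.2 and 0.5 rad and x of can_c_center in the frame of rack between -0.045 and 0.005 m and y of can_c_center in the frame of rack between -0.13 and 0.13 m and z of can_c_center in the frame of rack between 0.1 and 0.13 m and angle between can_c_center's own z axis and vertical between 0.2 and 0.5 rad) or (horizontal distance between can_c_center and pan_top below 0.03 m and angle between can_c_center's own z axis and vertical below 0.08 rad and z of can_c_center in the frame of pan_top between 0.08 and 0.1 m and x of can_a_center in the frame of rack between -0.045 and 0.005 m and y of can_a_center in the frame of rack between -0.13 and 0.13 m and z of can_a_center in the frame of rack between 0.1 and 0.13 m and angle between can_a_center's own z axis and vertical between 0.2 and 0.5 rad and x of can_b_center in the frame of rack between -0.045 and 0.005 m and y of can_b_center in the frame of rack between -0.13 and 0.13 m and z of can_b_center in the frame of rack between 0.1 and 0.13 m and angle between can_b_center's own z axis and vertical between 0.2 and 0.5 rad)) and linear speed of each of can_a, can_b, can_c below 0.02 m/s); the robot touches nothing.
It fails at once if a bystander is pushed more than 30 mm or tipped over (distance of any of dropper, jar, carton, dishes, beaker, reagent from where it was at the start of the episode above 0.03 m or angle between any of dropper, jar, carton, dishes, beaker, reagent's own z axis and vertical above 0.5 rad).
It fails at once if a canister is dropped on the balance: moving faster than 0.45 m/s within 30 mm above the pan (a fall of over about 10 mm) ((linear speed of can_a above 0.45 m/s and horizontal distance between can_a_center and pan_top below 0.07 m and z of can_a_center in the frame of pan_top below 0.12 m) or (linear speed of can_b above 0.45 m/s and horizontal distance between can_b_center and pan_top below 0.07 m and z of can_b_center in the frame of pan_top below 0.12 m) or (linear speed of can_c above 0.45 m/s and horizontal distance between can_c_center and pan_top below 0.07 m and z of can_c_center in the frame of pan_top below 0.12 m)).
It also fails if it takes over 70 s, if anything falls off the work surface, if the arm or the gripper's body presses on something with over 40 N, if the wrist force passes 120 N, or if a joint passes its speed limit or range.

## Working session

There is one attempt and no reset: what is moved stays moved. The work goes in short steps, Python scripts to look and compute and a tool call to move; the robot and the scene stay as the last step left them, time stands still between calls to the robot, and variables do not carry over. Pictures are saved under pics/ and viewed, and the job is handed in when it is done.

Besides the shell and the picture viewer there is one more tool, called after ">>>" as name(argument=value, ...) on one line, values as JSON. step_arm: Moves the arm, as the interface text tells. Its arguments: {"type":"object","properties":{"plan":{"type":"string"}},"required":["plan"]}

```bash
ls; mkdir -p pics; python3 - <<'E'
from plant import telemetry, snapshot, calibration
import cv2
print(telemetry.get_obs())
for n in ("scene","top","wrist"):
    c=calibration(n); print(n,c)
    cv2.imwrite(f"pics/{n}0.png",snapshot(n))
E
```

```text
pics
{'clock': 0.0, 'joint_pos': array([ 9.08197596e+01,  2.05914339e+01,  6.33863429e-01, -1.95934683e-02,
       -7.01357341e+01, -1.65103592e+01]), 'qvel': array([ 0.08309694, -0.08689429,  0.10132145,  0.01011155, -0.02251768,
       -0.0443172 ]), 'tau': array([-6.90718957e-05, -5.82713342e+01,  2.93061268e+01,  6.99731871e+00,
        6.87642954e-03, -1.63073105e-04]), 'tool_pos': array([0.18240637, 0.64938069, 0.22562504]), 'orientation': array([ 1.79905308e+02, -8.85894231e-03, -1.56972650e+01]), 'force': array([-0.32449998,  0.08306891,  0.73486391]), 'moment': array([0.00863632, 0.03571427, 0.02132313]), 'opening': 0.08760632476714339}
scene {'K': array([[452.6510599 ,   0.        , 318.92916883],
       [  0.        , 452.6510599 , 202.96537204],
       [  0.        ,   0.        ,   1.        ]]), 'camera_from_world': array([[-0.21698511,  0.97615816, -0.00571857,  0.11554848],
       [-0.63089311, -0.13576284,  0.76389943,  0.25363639],
       [ 0.74491029,  0.16936261,  0.64530997, -1.6232548 ],
       [ 0.        ,  0.        ,  0.        ,  1.        ]])}
top {'K': ar
[... 153 characters left out ...]
'camera_from_world': array([[-0.02249239, -0.99967458,  0.01203468,  0.00659135],
       [ 0.99666696, -0.02147728,  0.07870001, -0.5049201 ],
       [-0.07841593,  0.01376472,  0.9968257 , -1.30025861],
       [ 0.        ,  0.        ,  0.        ,  1.        ]])}
wrist {'K': array([[332.54640014,   0.        , 320.92302102],
       [  0.        , 332.54640014, 200.13433349],
       [  0.        ,   0.        ,   1.        ]]), 'camera_from_world': array([[-0.27110486, -0.96254837,  0.00166799,  0.67343201],
       [ 0.91969534, -0.25954569, -0.29461249,  0.037467  ],
       [ 0.28401169, -0.07833684,  0.95561535, -0.3912649 ],
       [ 0.        ,  0.        ,  0.        ,  1.        ]])}
```

View pics/scene0.png

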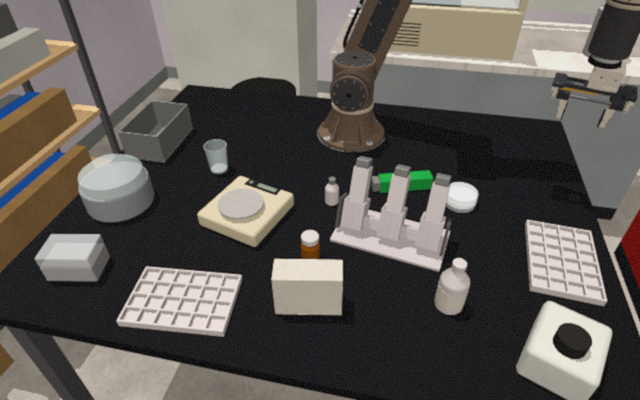

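View pics/top0.png

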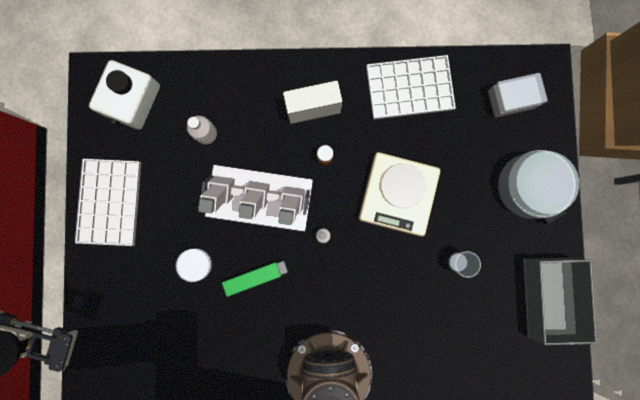

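View pics/wrist0.png

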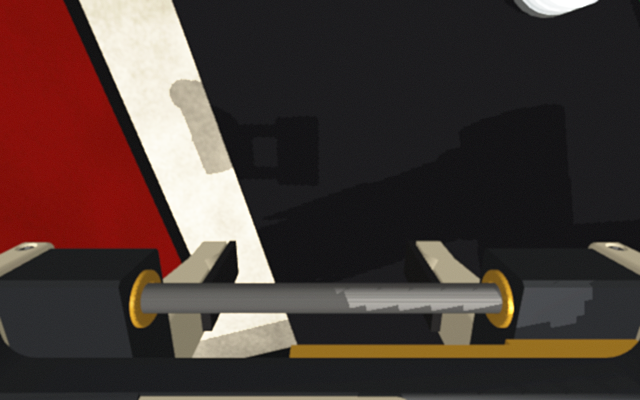

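```bash
python3 - <<'E'
import cv2
t=cv2.imread("pics/top0.png");s=cv2.imread("pics/scene0.png")
cv2.imwrite("pics/topr.png",cv2.resize(t[155:245,190:320],None,fx=6,fy=6,interpolation=cv2.INTER_CUBIC))
cv2.imwrite("pics/topb.png",cv2.resize(t[145:245,350:450],None,fx=6,fy=6,interpolation=cv2.INTER_CUBIC))
cv2.imwrite("pics/scr.png",cv2.resize(s[150:270,325:455],None,fx=5,fy=5,interpolation=cv2.INTER_CUBIC))
cv2.imwrite("pics/scb.png",cv2.resize(s[170:250,190:300],None,fx=6,fy=6,interpolation=cv2.INTER_CUBIC))
E
```

```text
(no output)
```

View pics/topr.png

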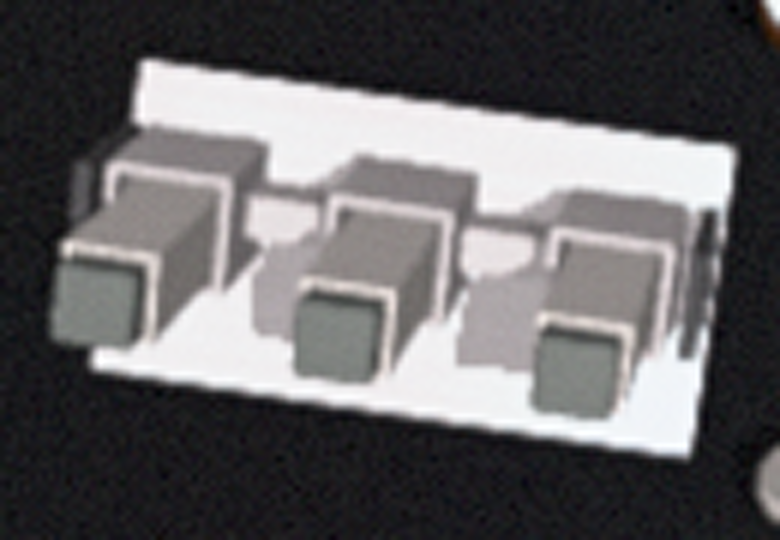

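View pics/topb.png

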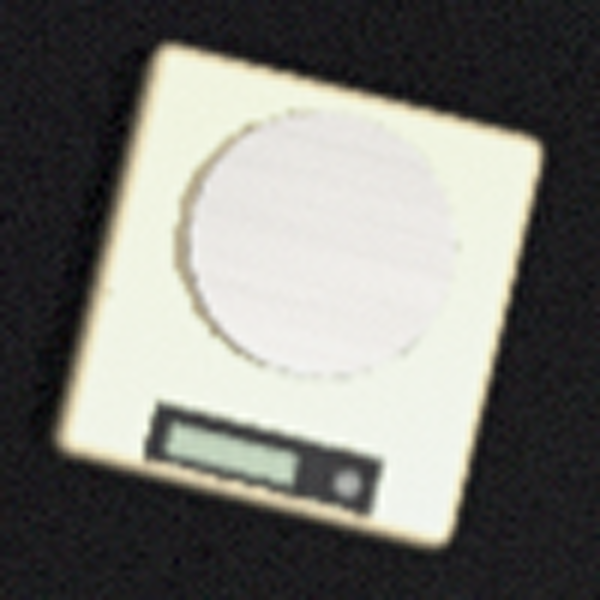

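View pics/scr.png

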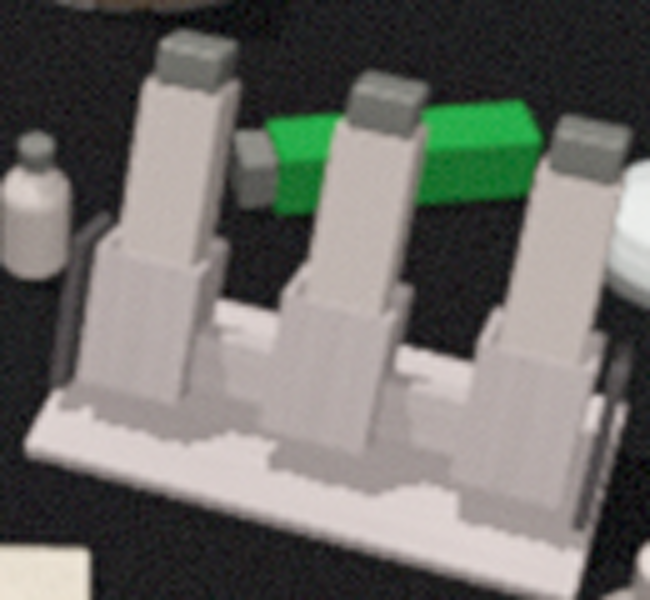

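View pics/scb.png

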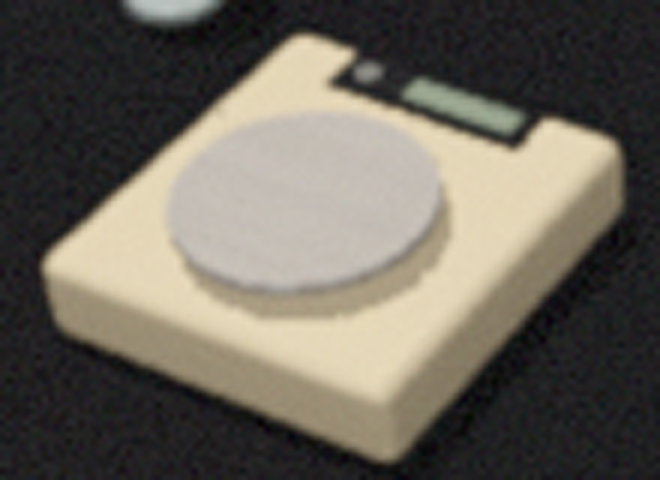

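```bash
cat > h.py <<'E'
import numpy as np
from scipy.optimize import least_squares
from scipy.spatial.transform import Rotation as R
from plant import calibration
C={n:calibration(n) for n in("scene","top")}
def proj(p,c):
    p=np.atleast_2d(p);q=p@c['camera_from_world'][:3,:3].T+c['camera_from_world'][:3,3]
    u=np.stack([q[:,0],-q[:,1],-q[:,2]],1)@c['K'].T
    return u[:,:2]/u[:,2:]
def uncrop(l,f,ox,oy): return (np.array(l,float)+.5)/f-.5+np.array([ox,oy])
def tri(obs): # list of (cal,pix)
    f=lambda p:np.concatenate([(proj(p,c)-x).ravel() for c,x in obs])
    r=least_squares(f,[.5,.0,.1]);return r.x,np.sqrt((r.fun**2).mean())
E
python3 - <<'E'
from h import *
T=uncrop([(143,60),(735,148),(690,458),(92,370)],6,190,155)
S=uncrop([(28,446),(578,600),(628,400)],5,325,150)
k=lambda sx,sy:[sx*.075,sy*.145,.01]
def W(v,P): 
    P=np.array(P);c,s=np.cos(v[2]),np.sin(v[2])
    return np.c_[v[0]+c*P[:,0]-s*P[:,1],v[1]+s*P[:,0]+c*P[:,1],P[:,2]+v[3]]
pt=[k(1,1),k(1,-1),k(-1,-1),k(-1,1)];ps=[k(1,-1),k(1,1),k(-1,1)]
f=lambda v:np.r_[(proj(W(v,pt),C['top'])-T).ravel(),(proj(W(v,ps),C['scene'])-S).ravel()]
r=least_squares(f,[.5,.15,0,0]);print("rack x y yaw z",r.x,np.degrees(r.x[2]));print(r.fun.round(1))
v=r.x
for n,a,b,y in(("a",(97,302),(593,130),.1),("b",(338,336),(390,88),0),("c",(576,369),(200,45),-.1)):
    p,e=tri([(C['top'],uncrop([a],6,190,155)),(C['scene'],uncrop([b],5,325,150))])
    ax=np.array([-.343,0,.939]);pred=np.array([.015,y,.03])+ax*.18+np.array([-.939,0,-.343])*.004
    print(n,p.round(4),e.round(2),"pred",W(v,[pred]).round(4))
p,e=tri([(C['top'],uncrop([(322,243)],6,350,145)),(C['scene'],uncrop([(305,202)],6,190,170))]);print("pan",p.round(4),e)
# balance corners top z=.049
B=uncrop([(160,40),(545,138),(447,548),(57,450)],6,350,145)
E
```

```text
rack x y yaw z [ 0.50222686  0.19040166 -0.16535946 -0.0035223 ] -9.474398879156153
[-0.3  0.4  0.1 -0.   0.  -0.3 -0.2 -0.1 -0.  -0.2 -0.3 -0.4  0.   0.6]
a [0.4726 0.2955 0.1973] 0.0 pred [[0.4689 0.2973 0.1941]]
b [0.4565 0.197  0.1962] 0.0 pred [[0.4524 0.1987 0.1941]]
c [0.4407 0.0995 0.1973] 0.05 pred [[0.436  0.1001 0.1941]]
pan [ 0.5246 -0.2195  0.0611] 0.1334922908907611
```

```bash
cat >> h.py <<'E'
from plant import telemetry, snapshot
YAW=-9.47
RT=R.from_euler('xyz',[180,-20.05,YAW],degrees=True)
AX=R.from_euler('z',YAW,degrees=True).apply([-.343,0,.939])
def plan(tgt,Rt=None):
    o=telemetry.get_obs();Rc=R.from_euler('xyz',o['orientation'],degrees=True)
    d=Rc.inv().apply(np.array(tgt)-o['tool_pos'])*100
    rv=(Rc.inv()*(Rt if Rt is not None else RT)).as_rotvec()*180/np.pi
    print('t',round(o['clock'],2),'tcp',o['tool_pos'].round(4),'rpy',o['orientation'].round(2),'F',o['force'].round(2),'op',round(o['opening'],4))
    print('tgt',np.round(tgt,4),'shift cm',d.round(2),'n>=',np.ceil(np.linalg.norm(d)/4.17),' rot',rv.round(2),'n>=',np.ceil(np.linalg.norm(rv)/7.16))
E
python3 - <<'E'
from h import *
plan(np.array([.4726,.2955,.197])+.08*AX)
c=calibration('wrist')['camera_from_world'];print(-c[:3,:3].T@c[:3,3])
E
```

```text
t 0.15 tcp [0.1824 0.6495 0.2258] rpy [ 1.7993e+02 -1.0000e-02 -1.5690e+01] F [-0.24 -0.02 -0.61] op 0.0875
tgt [0.4455 0.3    0.2721] shift cm [34.78 26.53 -4.59] n>= 11.0  rot [ 1.16 20.03 -6.15] n>= 3.0
[0.25924856 0.62731962 0.38393545]
```

>>> step_arm(plan="8 2.9 2.2 -1.2 0 0 0;8 2.9 2.2 -1.2 0 0 0;8 2.9 2.2 -1.2 0 0 0;8 2.9 2.2 -1 0 0 0;8 2.9 2.2 0 0 0 0;8 2.9 2.2 0 0 0 0;8 2.9 2.2 0 0 0 0;8 2.9 2.2 0 0 0 0;8 2.9 2.2 0 0 0 0;8 2.9 2.2 0 0 0 0;8 2.9 2.2 0 0 0 0;8 2.9 2.2 0 0 0 0")

```text
clock: 1.15
tool_pos: [0.4467, 0.2999, 0.2726]
orientation: [-180.0, 0.0, -15.7]
force: [0.2, 1.2, -0.2]
opening: 0.0803
```

>>> step_arm(plan="6 0 0 0 0.3 5 -1.5;6 0 0 0 0.3 5 -1.5;6 0 0 0 0.3 5 -1.5;6 0 0 0 0.3 5 -1.5;6 0 0 0 0 0 0;6 0 0 0 0 0 0")

```text
clock: 1.65
tool_pos: [0.445, 0.3007, 0.2719]
orientation: [-179.9, -20.0, -9.5]
force: [0.6, 0.8, 1.0]
opening: 0.0605
```

```bash
python3 - <<'E'
from h import *
import cv2,pickle
plan(np.array([.4726,.2955,.197])+.08*AX)
c=calibration('wrist');im=snapshot('wrist');cv2.imwrite('pics/w1.png',im);pickle.dump(c,open('w1.pkl','wb'))
for s in([.4726,.2955,.1973],[.4565,.197,.1962],[.4407,.0995,.1973]): print(proj(s,c))
E
```

```text
t 1.65 tcp [0.445  0.3007 0.2719] rpy [-179.95  -19.99   -9.51] F [0.59 0.83 0.99] op 0.0605
tgt [0.4455 0.3    0.2721] shift cm [0.07 0.06 0.  ] n>= 1.0  rot [-0.04  0.06 -0.04] n>= 1.0
[[320.72284694 207.29134562]]
[[452.67403788 206.76561293]]
[[584.44976667 205.97970205]]
```

View pics/w1.png

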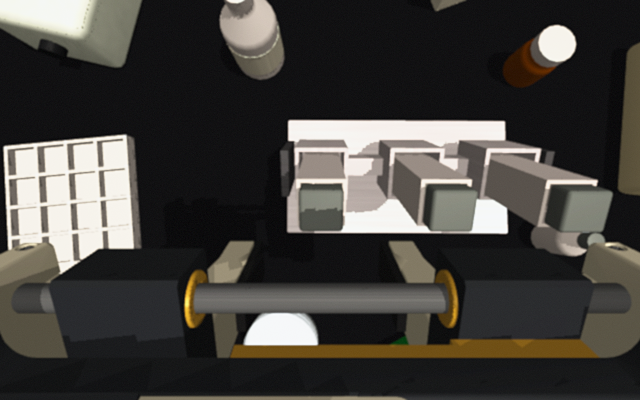

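>>> step_arm(plan="6 0.07 0.06 2.2 0 0 0;6 0 0 2.2 0 0 0;6 0 0 2.2 0 0 0;6 0 0 2.2 0 0 0;6 0 0 2.2 0 0 0;6 0 0 2.2 0 0 0;6 0 0 0 0 0 0;6 0 0 0 0 0 0")

```text
clock: 2.37
tool_pos: [0.4923, 0.2932, 0.1484]
orientation: [-180.0, -20.0, -9.7]
force: [0.2, -0.5, 0.2]
opening: 0.06
```

```bash
cat >> h.py <<'E'
def favg(n=12):
    F=[];M=[]
    for i in range(n):
        snapshot('wrist');o=telemetry.get_obs();F.append(o['force']);M.append(o['tau'])
    F=np.array(F);print('F mean',F.mean(0).round(2),'sd',F.std(0).round(2),'tau',np.mean(M,0).round(2),'clock',round(o['clock'],2),o['tool_pos'].round(4),'op',o['opening'].round(4))
E
python3 - <<'E'
from h import *
import cv2
plan(np.array([.4726,.2955,.197])-.052*AX)
cv2.imwrite('pics/w2.png',snapshot('wrist'));cv2.imwrite('pics/s2.png',snapshot('scene'))
favg()
E
```

```text
t 2.37 tcp [0.4923 0.2932 0.1484] rpy [-179.96  -19.98   -9.75] F [ 0.2  -0.48  0.18] op 0.06
tgt [0.4902 0.2926 0.1482] shift cm [-0.2   0.1  -0.05] n>= 1.0  rot [ 0.06  0.07 -0.26] n>= 1.0Traceback (most recent call last):
  File "<stdin>", line 5, in <module>
  File "h.py", line 28, in favg
    F=np.array(F);print('F mean',F.mean(0).round(2),'sd',F.std(0).round(2),'tau',np.mean(M,0).round(2),'clock',round(o['clock'],2),o['tool_pos'].round(4),'op',o['opening'].round(4))
                                                                                                                                                               ^^^^^^^^^^^^^^^^^^
AttributeError: 'float' object has no attribute 'round'
```

View pics/w2.png

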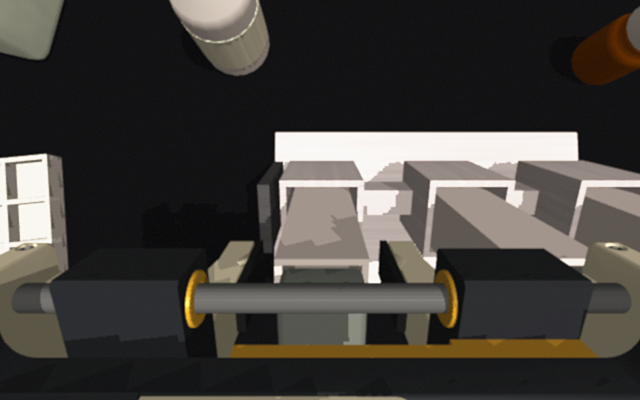

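View pics/s2.png

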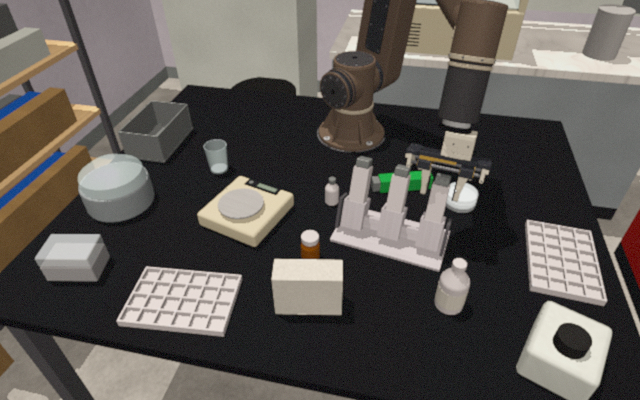

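```bash
sed -i "s/o\['opening'\].round(4)/round(o['opening'],4)/" h.py; python3 - <<'E'
from h import *
favg()
E
```

```text
F mean [ 0.04  0.18 -0.34] sd [0.65 0.43 0.5 ] tau [ 1.000e-02 -3.404e+01  2.338e+01  4.690e+00 -8.000e-02 -1.000e-02] clock 3.67 [0.4914 0.2936 0.1488] op 0.0602
```

>>> step_arm(plan="2 0 0 0 0 0 0;2 0 0 0 0 0 0;2 0 0 0 0 0 0;2 0 0 0 0 0 0;2 0 0 0 0 0 0;2 0 0 0 0 0 0")

```text
clock: 4.17
tool_pos: [0.4913, 0.2936, 0.1488]
orientation: [-179.9, -20.0, -9.7]
force: [0.1, -0.4, -0.6]
opening: 0.0398
```

>>> step_arm(plan="2 0.1 0 -0.5 0 0 0;2 0.1 0 -1 0 0 0;2 0 0 -1 0 0 0;2 0 0 -0.5 0 0 0;2 0 0 0 0 0 0;2 0 0 0 0 0 0;2 0 0 0 0 0 0")

```text
clock: 4.75
tool_pos: [0.4829, 0.2946, 0.1772]
orientation: [-179.9, -20.0, -9.6]
force: [-0.3, 1.4, -2.7]
opening: 0.0401
```

```bash
python3 - <<'E'
from h import *
favg()
E
```

```text
F mean [ 0.06 -0.02 -1.54] sd [0.32 0.49 0.59] tau [ 1.000e-02 -3.306e+01  2.559e+01  5.670e+00 -4.000e-02 -1.000e-02] clock 5.35 [0.4831 0.295  0.1776] op 0.0397
```

>>> step_arm(plan="2 0 0 1 0 0 0;2 0 0 1 0 0 0;2 -0.1 0 0.7 0 0 0;2 -0.1 0 0.2 0 0 0;2 0 0 0 0 0 0;6 0 0 0 0 0 0;6 0 0 0 0 0 0;6 0 0 0 0 0 0;6 0 0 -2 0 0 0;6 0 0 -2.5 0 0 0;6 0 0 -2.5 0 0 0;6 0 0 0 0 0 0")

```text
clock: 6.35
tool_pos: [0.4678, 0.3001, 0.2207]
orientation: [-179.4, -20.2, -9.7]
force: [0.2, 1.9, 0.4]
opening: 0.0598
```

```bash
python3 - <<'E'
from h import *
import cv2
plan(np.array([.4565,.197,.197])+.02*AX)
cv2.imwrite('pics/w3.png',snapshot('wrist'))
E
```

```text
t 6.35 tcp [0.4678 0.3001 0.2207] rpy [-179.42  -20.2    -9.7 ] F [0.22 1.87 0.4 ] op 0.0598
tgt [0.4497 0.1981 0.2158] shift cm [-0.23 10.36  0.34] n>= 3.0  rot [-0.5  -0.15 -0.21] n>= 1.0
```

View pics/w3.png

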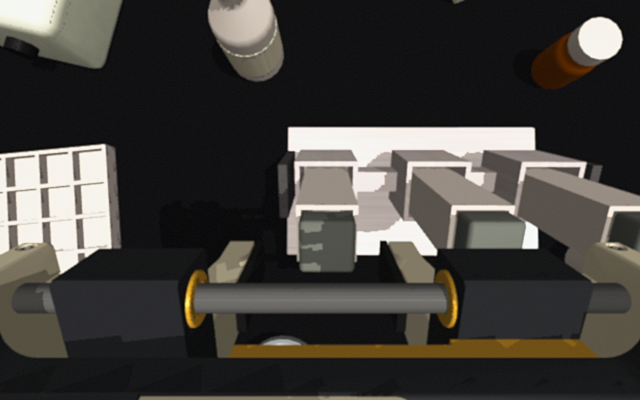

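>>> step_arm(plan="6 -0.05 2.5 0 0 0 0;6 -0.05 2.5 0 0 0 0;6 -0.05 2.5 0 0 0 0;6 -0.05 2.6 0 0 0 0;6 0 0 0 0 0 0;6 0 0 0 0 0 0;6 0 0 0 0 0 0")

```text
clock: 6.98
tool_pos: [0.4489, 0.1986, 0.2148]
orientation: [-179.8, -20.0, -9.7]
force: [-0.3, -0.2, -0.1]
opening: 0.06
```

```bash
python3 - <<'E'
from h import *
import cv2
plan(np.array([.4565,.197,.197])-.052*AX)
cv2.imwrite('pics/w4.png',snapshot('wrist'))
E
```

```text
t 6.98 tcp [0.4489 0.1986 0.2148] rpy [-179.8   -20.05   -9.68] F [-0.28 -0.19 -0.1 ] op 0.06
tgt [0.4741 0.1941 0.1482] shift cm [0.12 0.04 7.14] n>= 2.0  rot [-0.13  0.   -0.19] n>= 1.0
```

View pics/w4.png

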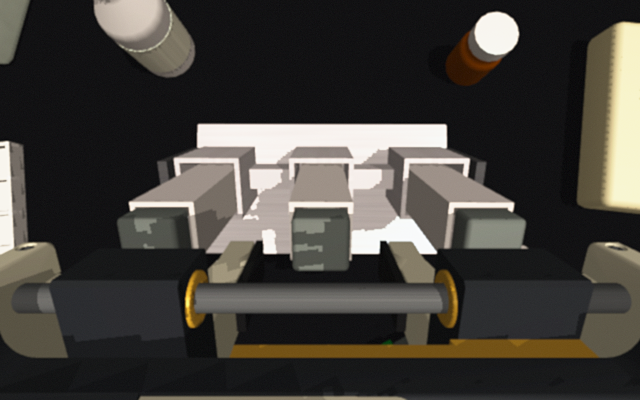

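Can a is home; can b is centred at column 321 between the fingers. Descending, gripping and lifting b.

>>> step_arm(plan="6 0.1 0.04 1.8 0 0 0;6 0 0 1.8 0 0 0;6 0 0 1.8 0 0 0;6 0 0 1.7 0 0 0;6 0 0 0 0 0 0;2 0 0 0 0 0 0;2 0 0 0 0 0 0;2 0 0 0 0 0 0;2 0 0 0 0 0 0;2 0 0 0 0 0 0;2 0 0 0 0 0 0")

```text
clock: 7.95
tool_pos: [0.4738, 0.1945, 0.1493]
orientation: [-179.7, -20.1, -9.6]
force: [-2.5, 1.0, 6.0]
opening: 0.0401
```

>>> step_arm(plan="2 0.1 0 -0.5 0 0 0;2 0.1 0 -1 0 0 0;2 0 0 -1 0 0 0;2 0 0 -0.5 0 0 0;2 0 0 0 0 0 0;2 0 0 0 0 0 0;2 0 0 0 0 0 0")

```text
clock: 8.53
tool_pos: [0.4648, 0.1946, 0.1763]
orientation: [-179.9, -20.0, -9.6]
force: [0.4, -0.4, -5.5]
opening: 0.0399
```

```bash
python3 - <<'E'
from h import *
favg()
E
```

```text
F mean [-0.06 -0.12 -6.16] sd [0.56 0.51 0.32] tau [ 1.000e-02 -2.381e+01  2.744e+01  6.460e+00  8.000e-02 -1.000e-02] clock 9.13 [0.4652 0.1951 0.1771] op 0.0397
```

>>> step_arm(plan="2 0 0 -1 0 0 0;2 0 0 -1.5 0 0 0;2 0 0 -1.5 0 0 0;2 0 0 -1.5 0 0 0;2 0 0 -1.5 0 0 0;2 0.5 0 -1.4 0 0 0;2 0.7 0 -1.9 0 0 0;2 0.7 0 -1.9 0 0 0;2 0.7 0 -1.9 0 0 0;2 0.7 0 -1.9 0 0 0;2 0.5 0 -1.4 0 0 0;2 0.3 0 -0.7 0 0 0")

```text
clock: 10.13
tool_pos: [0.4422, 0.1991, 0.3633]
orientation: [-179.7, -20.1, -9.7]
force: [0.7, -0.2, -5.7]
opening: 0.0396
```

>>> step_arm(plan="2 0 0 0 0 -2 0;2 0 0 0 0 -3 0;2 0 0 0 0 -3 0;2 0 0 0 0 -3 0;2 0 0 0 0 -3 0;2 0 0 0 0 -3 0;2 0 0 0 0 -2 0;2 0 0 0 0 -1 0;2 0 0 0 0 0 0;2 0 0 0 0 0 0;2 0 0 0 0 0 0")

```text
clock: 11.05
tool_pos: [0.4418, 0.1984, 0.3609]
orientation: [-179.9, -0.1, -9.6]
force: [-0.9, 0.1, -5.4]
opening: 0.0398
```

```bash
python3 - <<'E'
from h import *
import cv2
plan([.5246,-.2195,.36],R.from_euler('xyz',[180,0,-9.6],degrees=True))
cv2.imwrite('pics/w5.png',snapshot('wrist'));cv2.imwrite('pics/s5.png',snapshot('scene'));cv2.imwrite('pics/t5.png',snapshot('top'))
E
```

```text
t 11.05 tcp [0.4418 0.1984 0.3609] rpy [-1.7988e+02 -7.0000e-02 -9.6000e+00] F [-0.89  0.14 -5.4 ] op 0.0398
tgt [ 0.5246 -0.2195  0.36  ] shift cm [1.514e+01 3.983e+01 3.000e-02] n>= 11.0  rot [-0.12 -0.07  0.  ] n>= 1.0
```

View pics/w5.png

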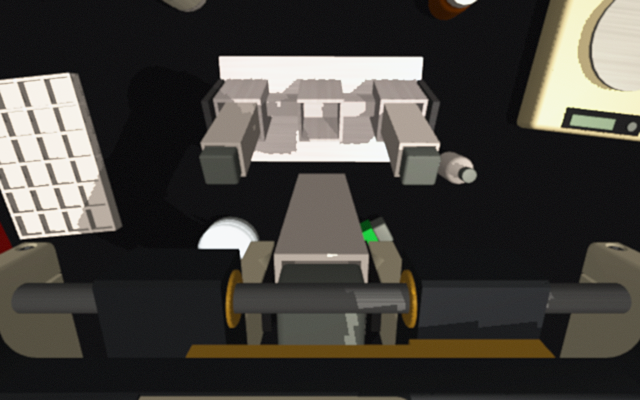

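View pics/s5.png

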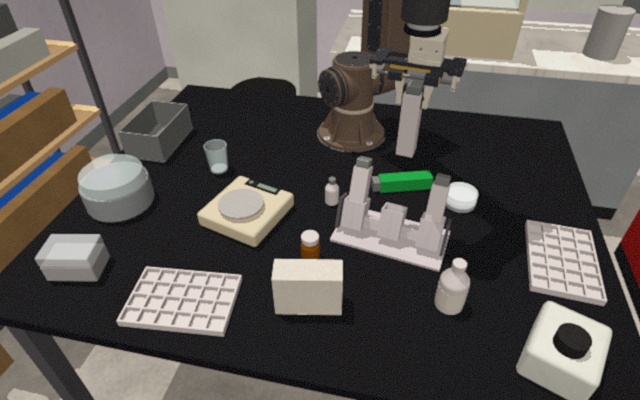

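View pics/t5.png

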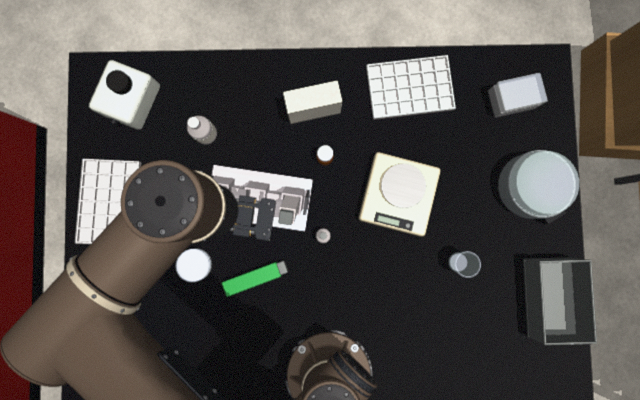

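>>> step_arm(plan="2 0.4 1 0 0 0 0;2 0.9 2.3 0 0 0 0;2 1.2 3.2 0 0 0 0;2 1.2 3.2 0 0 0 0;2 1.2 3.2 0 0 0 0;2 1.2 3.2 0 0 0 0;2 1.2 3.2 0 0 0 0;2 1.2 3.2 0 0 0 0;2 1.2 3.2 0 0 0 0;2 1.2 3.2 0 0 0 0;2 1.2 3.2 0 0 0 0;2 1.2 3.2 0 0 0 0")

```text
clock: 12.2
tool_pos: [0.5139, -0.1736, 0.3607]
orientation: [-179.9, -0.1, -9.6]
force: [1.0, -0.1, -5.6]
opening: 0.0398
```

>>> step_arm(plan="2 0.9 2.3 0 0 0 0;2 0.5 1.2 0 0 0 0;2 0.3 0.8 0 0 0 0;2 0 0 0 0 0 0;2 0 0 0 0 0 0;2 0 0 0 0 0 0")

```text
clock: 12.7
tool_pos: [0.5237, -0.2159, 0.3604]
orientation: [-179.8, -0.0, -9.6]
force: [0.1, -0.2, -5.9]
opening: 0.0398
```

```bash
python3 - <<'E'
from h import *
import cv2,pickle
plan([.5246,-.2195,.24],R.from_euler('xyz',[180,0,-9.6],degrees=True))
c=calibration('wrist');pickle.dump(c,open('w6.pkl','wb'))
cv2.imwrite('pics/w6.png',snapshot('wrist'));s=snapshot('scene');t=snapshot('top')
cv2.imwrite('pics/s6.png',s);cv2.imwrite('pics/t6.png',t)
cv2.imwrite('pics/s6c.png',cv2.resize(s[20:250,150:350],None,fx=2.6,fy=2.6,interpolation=cv2.INTER_CUBIC))
tc=telemetry.get_obs()['tool_pos'];q=proj([tc,tc-[0,0,.128],tc-[0,0,.06]],C['scene']);print((q-[150,20])*2.6)
E
```

```text
t 12.7 tcp [ 0.5237 -0.2159  0.3604] rpy [-1.7984e+02 -4.0000e-02 -9.5600e+00] F [ 0.09 -0.18 -5.92] op 0.0398
tgt [ 0.5246 -0.2195  0.24  ] shift cm [ 0.14  0.37 12.04] n>= 3.0  rot [-0.16 -0.04  0.04] n>= 1.0
[[199.81345241 216.98391783]
 [218.24700138 338.86733293]
 [208.80669263 276.44760727]]
```

View pics/w6.png

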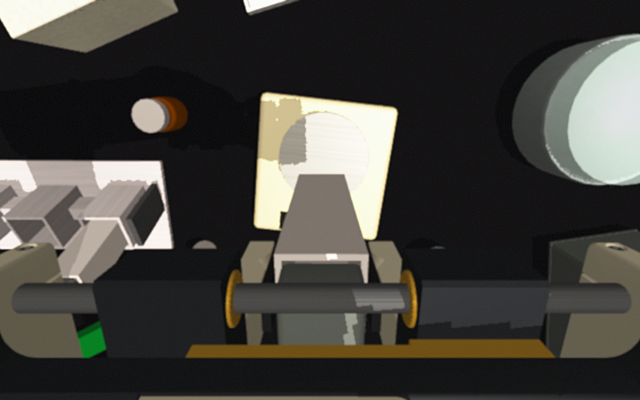

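View pics/s6c.png

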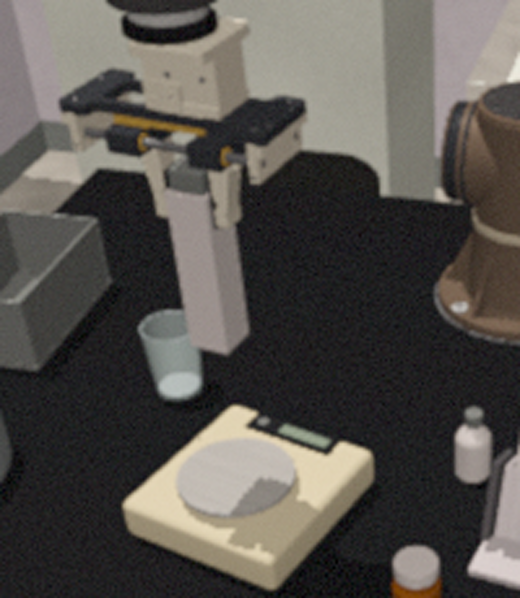

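```bash
python3 - <<'E'
from h import *
import cv2,pickle
c=pickle.load(open('w6.pkl','rb'))
w=cv2.imread('pics/w6.png')[80:250,230:420]
w=cv2.resize(w,None,fx=4,fy=4,interpolation=cv2.INTER_CUBIC)
th=np.linspace(0,2*np.pi,60)
for z,col in((.067,(0,0,255)),):
    p=np.c_[.5246+.062*np.cos(th),-.2195+.062*np.sin(th),0*th+z]
    q=((proj(p,c)-[230,80]+.5)*4-.5).astype(int)
    for a in q: cv2.circle(w,tuple(map(int,a)),2,col,-1)
cv2.imwrite('pics/w6c.png',w)
E
```

```text
(no output)
```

View pics/w6c.png

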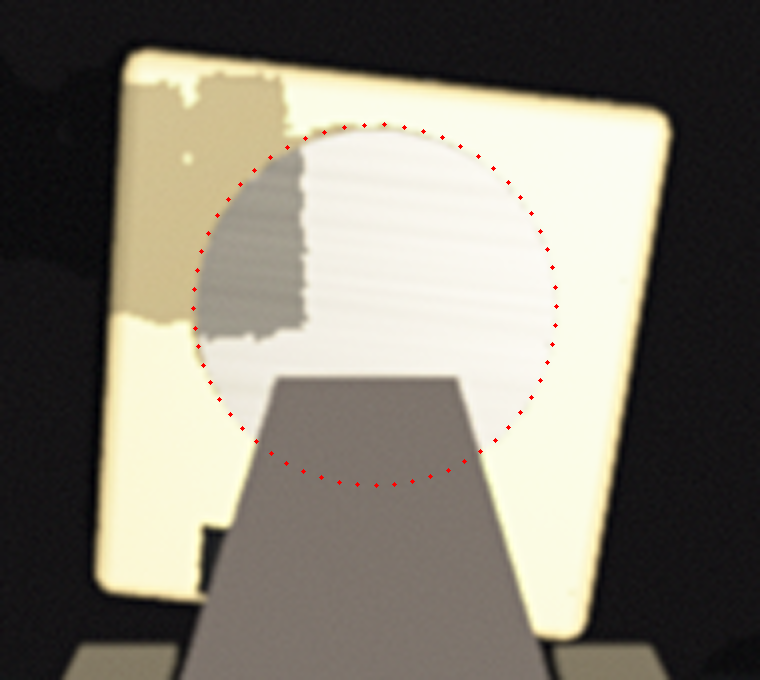

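>>> step_arm(plan="2 0.14 0.35 1 0 0 0;2 0 0 2 0 0 0;2 0 0 2 0 0 0;2 0 0 2 0 0 0;2 0 0 2 0 0 0;2 0 0 2 0 0 0;2 0 0 2 0 0 0;2 0 0 1.3 0 0 0;2 0 0 0.7 0 0 0;2 0 0 0 0 0 0;2 0 0 0 0 0 0")

```text
clock: 13.77
tool_pos: [0.525, -0.2203, 0.2104]
orientation: [-179.9, -0.0, -9.6]
force: [-0.1, -0.6, -5.2]
opening: 0.0397
```

```bash
python3 - <<'E'
from h import *
import cv2
plan([.5246,-.2195,.195],R.from_euler('xyz',[180,0,-9.6],degrees=True))
s=snapshot('scene')
cv2.imwrite('pics/s7c.png',cv2.resize(s[90:260,180:310],None,fx=3.5,fy=3.5,interpolation=cv2.INTER_CUBIC))
favg(5)
E
```

```text
t 13.77 tcp [ 0.525  -0.2203  0.2104] rpy [-1.7988e+02 -3.0000e-02 -9.5700e+00] F [-0.11 -0.56 -5.23] op 0.0397
tgt [ 0.5246 -0.2195  0.195 ] shift cm [-0.05 -0.07  1.54] n>= 1.0  rot [-0.12 -0.03  0.03] n>= 1.0
F mean [ 0.09  0.34 -6.18] sd [0.42 0.31 0.09] tau [ 1.000e-02 -4.708e+01  3.053e+01  7.610e+00  5.000e-02  0.000e+00] clock 14.07 [ 0.5252 -0.2202  0.2111] op 0.0398
```

View pics/s7c.png

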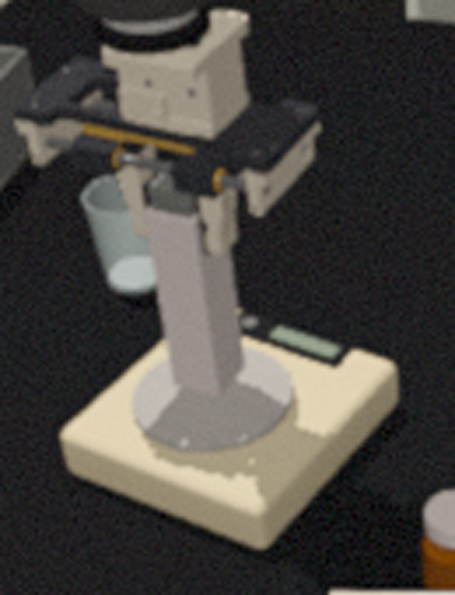

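Foot hovers just above the pan (scene crop ~(213,390)), upright. Lower slowly.

>>> step_arm(plan="2 0 0 0.4 0 0 0;2 0 0 0.3 0 0 0;2 0 0 0.3 0 0 0;2 0 0 0.2 0 0 0;2 0 0 0.2 0 0 0;2 0 0 0 0 0 0;2 0 0 0 0 0 0")

```text
clock: 14.65
tool_pos: [0.5248, -0.2202, 0.1961]
orientation: [-179.9, -0.0, -9.6]
force: [1.6, -0.1, -6.0]
opening: 0.0397
```

```bash
python3 - <<'E'
from h import *
favg(5)
E
```

```text
F mean [ 0.32 -0.09 -6.1 ] sd [0.17 0.33 0.63] tau [-0.000e+00 -4.779e+01  3.011e+01  7.490e+00  4.000e-02  0.000e+00] clock 14.9 [ 0.5249 -0.2202  0.1964] op 0.0397
```

>>> step_arm(plan="2 0 0 0.2 0 0 0;2 0 0 0.1 0 0 0;2 0 0 0 0 0 0;2 0 0 0 0 0 0")

```text
clock: 15.23
tool_pos: [0.5251, -0.2202, 0.1936]
orientation: [-179.9, -0.1, -9.6]
force: [-0.3, 0.0, -2.9]
opening: 0.0397
```

```bash
python3 - <<'E'
from h import *
favg(4)
E
```

```text
F mean [ 0.1   0.1  -3.31] sd [0.48 0.07 0.22] tau [ -0.14 -46.25  28.63   7.01  -0.08   0.  ] clock 15.43 [ 0.525  -0.2202  0.1935] op 0.0401
```

>>> step_arm(plan="2 0 0 0.2 0 0 0;2 0 0 0.1 0 0 0;2 0 0 0 0 0 0;2 0 0 0 0 0 0")

```text
clock: 15.77
tool_pos: [0.525, -0.2202, 0.1903]
orientation: [-179.9, -0.0, -9.6]
force: [0.6, -0.5, -2.6]
opening: 0.0398
```

```bash
python3 - <<'E'
from h import *
favg(4)
E
```

```text
F mean [ 1.43  0.06 -2.1 ] sd [0.32 0.53 0.34] tau [ -0.16 -46.08  27.87   6.74  -0.4   -0.  ] clock 15.97 [ 0.525  -0.2202  0.1904] op 0.0399
```

>>> step_arm(plan="2 0 0 0.15 0 0 0;2 0 0 0.15 0 0 0;2 0 0 0.05 0 0 0;2 0 0 0 0 0 0;2 0 0 0 0 0 0")

```text
clock: 16.38
tool_pos: [0.525, -0.2202, 0.1868]
orientation: [-179.9, -0.0, -9.6]
force: [0.6, -0.7, -2.7]
opening: 0.0398
```

```bash
python3 - <<'E'
from h import *
favg(4)
E
```

```text
F mean [ 1.48 -0.58 -2.08] sd [0.35 0.64 0.4 ] tau [ -0.14 -45.93  27.22   6.49  -0.64  -0.  ] clock 16.58 [ 0.5249 -0.2202  0.1869] op 0.0401
```

>>> step_arm(plan="2 0 0 0.1 0 0 0;2 0 0 0.05 0 0 0;2 0 0 0 0 0 0;2 0 0 0 0 0 0")

```text
clock: 16.92
tool_pos: [0.5251, -0.2202, 0.1863]
orientation: [-179.9, -0.1, -9.6]
force: [-0.4, 1.2, 4.7]
opening: 0.0399
```

```bash
python3 - <<'E'
from h import *
import cv2
favg(4)
s=snapshot('scene')
cv2.imwrite('pics/s8c.png',cv2.resize(s[90:260,180:310],None,fx=3.5,fy=3.5,interpolation=cv2.INTER_CUBIC))
E
```

```text
F mean [0.04 1.49 5.26] sd [0.32 0.25 0.49] tau [-4.700e-01 -4.222e+01  2.554e+01  6.030e+00  2.100e-01  2.000e-02] clock 17.12 [ 0.5251 -0.2202  0.1863] op 0.0396
```

View pics/s8c.png

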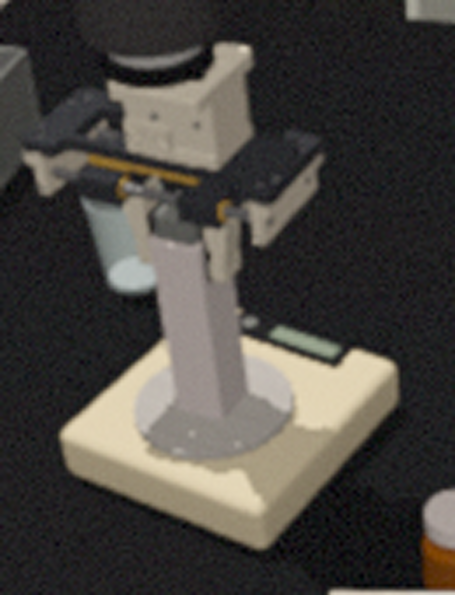

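Pan is on its stop (+5 N push). Release gently, then withdraw.

>>> step_arm(plan="2 0 0 -0.05 0 0 0;4.3 0 0 0 0 0 0;5 0 0 0 0 0 0;6 0 0 0 0 0 0;6.5 0 0 0 0 0 0;6.5 0 0 0 0 0 0;6.5 0 0 0 0 0 0")

```text
clock: 17.75
tool_pos: [0.5247, -0.2201, 0.1856]
orientation: [-179.9, -0.0, -9.6]
force: [0.6, 1.0, 0.1]
opening: 0.0643
```

```bash
python3 - <<'E'
from h import *
import cv2
favg(2)
cv2.imwrite('pics/w9.png',snapshot('wrist'))
s=snapshot('scene')
cv2.imwrite('pics/s9c.png',cv2.resize(s[90:260,180:310],None,fx=3.5,fy=3.5,interpolation=cv2.INTER_CUBIC))
E
```

```text
F mean [-0.22 -0.31  0.24] sd [0.15 0.26 0.3 ] tau [ -0.   -45.12  27.42   6.42   0.08   0.  ] clock 17.85 [ 0.5248 -0.2202  0.1857] op 0.0649
```

View pics/w9.png

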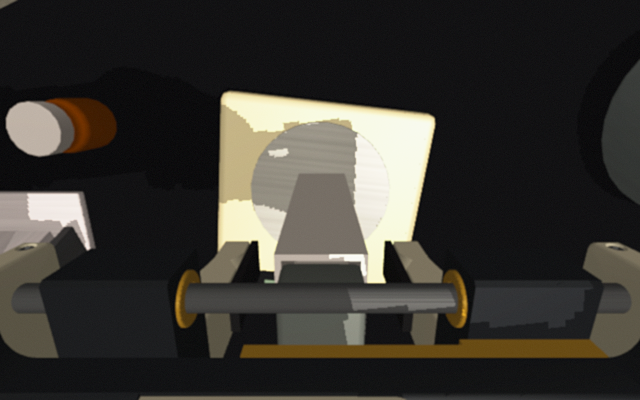

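View pics/s9c.png

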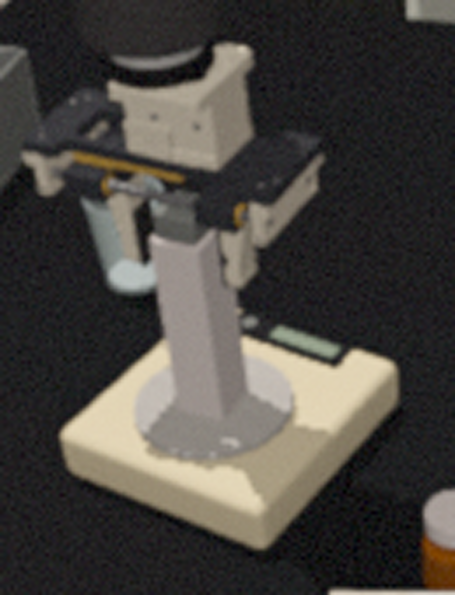

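Fingers clear on both sides; can stands. Withdraw straight up.

>>> step_arm(plan="6.5 0 0 -0.5 0 0 0;6.5 0 0 -1 0 0 0;6.5 0 0 -1.5 0 0 0;6.5 0 0 -2 0 0 0;6.5 0 0 -2.5 0 0 0;6.5 0 0 -3 0 0 0;6.5 0 0 -3 0 0 0;6.5 0 0 -2.5 0 0 0;6.5 0 0 -1 0 0 0;6.5 0 0 0 0 0 0;6.5 0 0 0 0 0 0")

```text
clock: 18.87
tool_pos: [0.5246, -0.2204, 0.3564]
orientation: [-179.8, -0.1, -9.6]
force: [0.5, -0.5, -1.1]
opening: 0.0649
```

```bash
python3 - <<'E'
from h import *
import cv2,pickle
plan([.52,-.22,.35])
c=calibration('wrist');w=snapshot('wrist');s=snapshot('scene');t=snapshot('top')
cv2.imwrite('pics/wA.png',w);cv2.imwrite('pics/sA.png',s)
cv2.imwrite('pics/sAc.png',cv2.resize(s[110:280,180:460],None,fx=2.8,fy=2.8,interpolation=cv2.INTER_CUBIC))
cv2.imwrite('pics/tAc.png',cv2.resize(t[140:260,185:450],None,fx=3,fy=3,interpolation=cv2.INTER_CUBIC))
for n,cc in(('w',c),('s',C['scene'])): print(n,proj([[.525,-.22,.239],[.525,-.22,.059]],cc))
print((proj([[.525,-.22,.239],[.525,-.22,.059]],C['scene'])-[180,110])*2.8)
E
```

```text
t 18.87 tcp [ 0.5246 -0.2204  0.3564] rpy [-1.7983e+02 -1.0000e-01 -9.6000e+00] F [ 0.54 -0.53 -1.11] op 0.0649
tgt [ 0.52 -0.22  0.35] shift cm [-0.47  0.04  0.64] n>= 1.0  rot [-0.14 19.95 -0.16] n>= 3.0
w [[319.88812417 194.40827587]
 [320.63811514 158.33264852]]
s [[231.86983012 148.228212  ]
 [240.46061641 203.93753304]]
[[145.23552433 107.03899359]
 [169.28972596 263.02509252]]
```

View pics/wA.png

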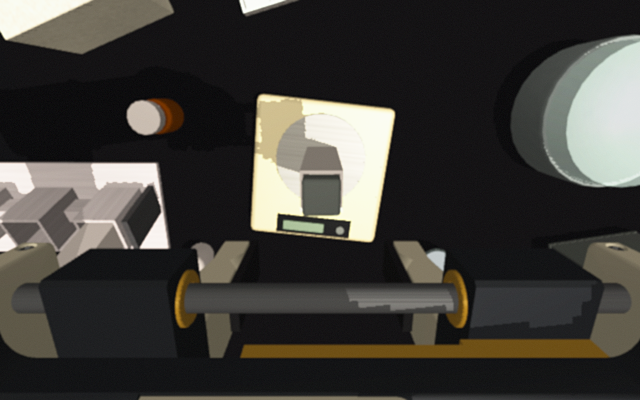

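View pics/sAc.png

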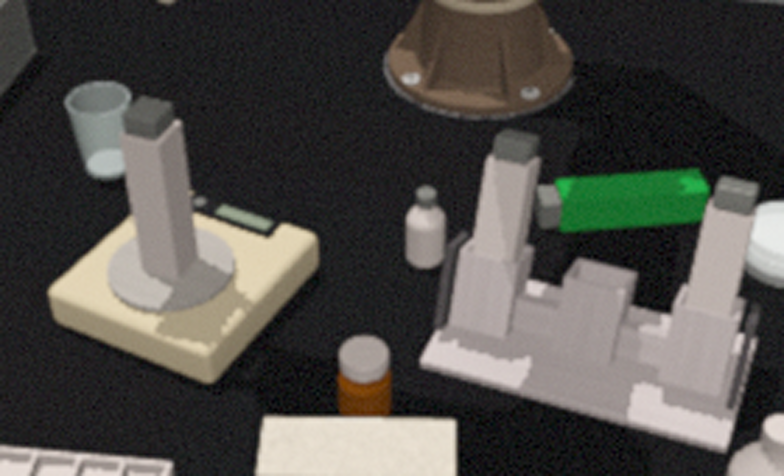

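View pics/tAc.png

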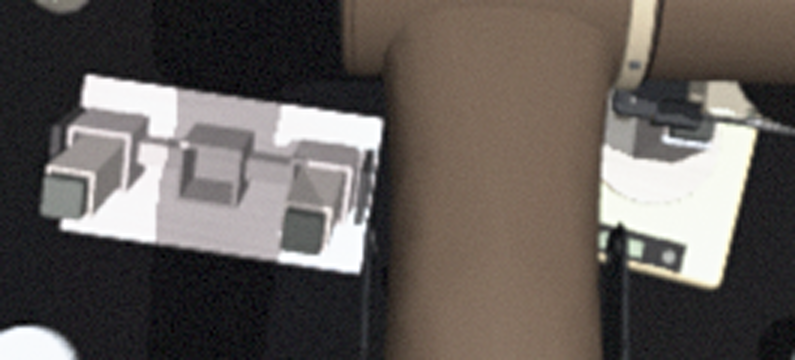

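```bash
python3 -c "
from plant import workorder;print(workorder.close_job())"
```

```text
the job is handed in; nothing more can be done
None
```

Canister b was the filled one. It now stands upright in the middle of the balance pan, and the job is handed in at about 19 s.

- **Hefting:** lifting a changed the vertical force by about 1.2 N (empty). Lifting b changed it by about 6 N, or roughly 0.6 kg. I put a back in its sleeve. I never hefted or touched c, because b was clearly the filled one.
- **Setting down:** first contact came at TCP z ≈ 0.194 m and the stop at ≈ 0.186 m, about 8 mm of pan travel. The push at the stop was about 5 N, then I opened the fingers and withdrew straight up.
- **Last checks:**
  - In the wrist picture, b's cap centre was within about 1 px of where it should be for an upright canister at the pan's centre.
  - In the scene picture the cap was about 2 px off the prediction, still small.
  - a and c were fully down in their sleeves.
  - In the scene and wrist views the bystanders looked unmoved. The arm hid part of the final top picture, so I did not check all six from above.
- **Disagreement:** my first two-view estimate of the pan's height was 61 mm against the stated 67 mm. The wrist view and the first contact both agreed with 67 mm, so I used that.

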